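Fit the missing drive roller and lower the winder's guard

TASK

Take the short wide roller out of the storage rack, the one that matches the two rollers already on the coil winder, and lower it taper-first into the winder's empty tapered socket so that it stands upright and fully home, then let go of it. Then bring the raised guard down by its handle gently onto its stop posts, without letting it drop. Leave the other rollers and everything else where they are.

Things in the scene. Friction and masses are not known exactly. Their poses are not given: they have to be found in the camera images.
- roller_mid (a point): The loose wide roller to fit, 0.17 to 0.35 kg, 88 mm tall, standing taper-down in any one of the rack's holes. Top to bottom: blue tread 40 mm in diameter, 44 mm tall; steel flange 48 mm across, 8 mm thick; steel taper 36 mm long, narrowing from 28 to 16 mm. This point: on the axis half-way up the tread, where it is gripped, 22 mm under the top, 22 mm over the flange. z up; yaw does not matter.
- flange_under (a point): Centre of the underside of the wide roller's flange, 30 mm below roller_mid on the axis. It meets socket_rim when the roller is fully home.
- wide_roller: The same wide roller; origin at the centre of the taper's lower end, 66 mm below roller_mid; z up along the axis.
- socket_rim (a point): Centre of the mouth of the empty tapered steel socket in the winder's deck; z up. 36 mm deep, 29 mm wide at the mouth, 17 mm at the bottom; its rim is 6 mm above the deck and 46 mm above the table. Its x axis is level and points from the socket straight to the guard's hinge line, 112 mm away; y runs along the hinge line. A fitted roller's top is 52 mm above the rim, 11 mm under the shut guard.
- machine: The coil winder, fixed: aluminium deck 260 (x) x 240 (y) mm, 40 mm high; origin at the centre of its underside, 12 mm along x from the socket; axes as socket_rim. Two fixed rollers like the wide one, as high as when it is fitted, stand 58 mm from the socket along x, 42 mm either side in y. Two stop posts 69 mm tall with rubber tips stand 24 mm from it along -x, 95 mm either side.
- guard (a joint): Angle of the guard, rad: 0 level on its stop posts (shut), growing as it is raised, 1.57 upright, at most 1.95. A clear panel in an aluminium frame, 203 mm wide, 142 mm long, 12 mm thick, 0.45 kg. The hinge rubs: above about 1.1 rad the guard stays where it is left, below about 0.9 rad it falls shut if let go. Moving it takes up to about 4 N at the handle.
- guard_handle (a point): Middle of the guard's handle, a round steel bar 10 mm in diameter, 130 mm long, parallel to the hinge (its y), on two end arms 68 mm beyond the guard's free edge: fingers can straddle it from above with the guard raised or shut, and it turns between them. 210 mm from the hinge line, in the guard's plane. Shut, it is 115 mm above the table, 75 mm above the deck.
- guard_hinge (a point): Middle of the guard's hinge line, 115 mm above the table; y runs along the hinge. The handle moves on a circle of 210 mm radius about it; shut, the handle lies from it on the socket's side (along -x of socket_rim).
- rack: The storage rack: a fixed grey block 80 (x) x 240 (y) x 45 mm, origin at the centre of its underside. Three upright holes in a row along y, 75 mm apart, each with a roller whose flange rests on the block's top.
- slim_mid (a point): A slim tall roller in the rack, to be left there: tread 24 mm in diameter and 62 mm tall, same flange and taper. Point on its axis half-way up the tread.
- step_mid (a point): A stepped roller in the rack, to be left there: tread 44 mm in diameter at the bottom (12 mm tall) and 22 mm above it, same flange and taper. Point on its axis 24 mm above the flange's underside.
- core_a: A loose ring core, 48 mm across and 20 mm tall, near the robot; bystander. Origin at the centre of its underside.
- core_b: Another such ring core, beyond the rack; bystander.
- driver: A screwdriver lying on the table; bystander. Origin under its middle.
- spool: A copper wire spool, 70 mm across and 60 mm tall; bystander. Origin at the centre of its underside.
- oiler: A white bottle 52 mm across and 140 mm tall; bystander. Origin at the centre of its underside.
There are look-alikes about, which are no part of the job. What is shaped like the wide_roller but green is not meant.

How it is judged:
On the way:
1. the wide roller stands fully home in the socket, let go, with the guard still raised (distance between flange_under and socket_rim below 0.004 m and angle between roller_mid's own z axis and vertical below 0.06 rad and contact force between the fingers and wide_roller below 0.2 N and value of joint guard above 0.8 rad), for 0.2 s.
At the end, for the whole second after the job is handed in: The guard lies shut on its stop posts (within 0.03 rad, about 6 mm at the handle), and under it the wide roller stands at rest, upright within 0.06 rad and fully home in the socket (flange within 4 mm of the rim) (distance between flange_under and socket_rim below 0.004 m and angle between roller_mid's own z axis and vertical below 0.06 rad and value of joint guard below 0.03 rad and linear speed of wide_roller below 0.03 m/s); the robot touches nothing.
It fails at once if the guard slams: it meets its stop posts faster than 1.5 rad/s (0.3 m/s at the handle) (value of joint guard below 0.06 rad and velocity of joint guard below -1.5 rad/s).
It fails at once if the wide roller is dropped into the socket (faster than 0.35 m/s within 25 mm of its seat) (distance between flange_under and socket_rim below 0.025 m and linear speed of wide_roller above 0.35 m/s).
It fails at once if another roller or a bystander is shifted by more than 40 mm (distance of any of slim_mid, step_mid, core_a, core_b, driver, spool, oiler from where it was at the start of the episode above 0.04 m).
It also fails if it takes over 72 s, if anything falls off the work surface, if the arm or the gripper's body presses on something with over 40 N, if the wrist force passes 120 N, or if a joint passes its speed limit or range.

ROBOT

A 7-joint arm with a two-finger parallel gripper is mounted at the origin on the work surface. World frame = base frame: x ahead of the robot, y to its left, z up, the work surface at z = 0. Lengths are in m, angles in rad, forces in N, time in s.
With the tool pointing down it reaches from about 0.425 to 0.95 m from the base axis. Payload 4.7 kg.
Tool frame: the origin (TCP) lies on the centre line of the jaws, within the pads' length; the fingertips stand robot.nose_length ahead of it and the grasp point (between the pads) lies 8 mm behind it (robot.nose_length is the distance from the TCP to the fingertips, in m); z points along the fingers, x is the direction in which the jaws open and shut, and the axes are right-handed (so a half turn about z gives the same grasp; the last joint's range is limited). The gripper opens to 85 mm and grips with 20 to 120 N. Pads are 22 mm wide; open, the fingers measure 114 mm over their backs; the gripper's body (76 mm by 85 mm) begins 54 mm behind the grasp point. The pads swing forward as they close: fully open they stand 13 mm farther back than shut.
Start: joints at [1.097, 0.469, -0.049, 1.532, 0.024, 1.141, -0.082], TCP at [0.29, -0.609, 0.242] pointing down, gripper open.
Joint ranges: [-2.59, 2.59], [-0.33, 1.99], [-1.39, 1.29], [0.1, 2.45], [-1.04, 4.18], [0.21, 1.99], [-2.66, 2.66]. Speed limits (rad/s): [2.57, 2.57, 3.14, 3.14, 3.14, 3.14, 3.14].

INTERFACE

Orientations are given as [roll, pitch, yaw] about the fixed x, y, z axes, in that order (R = Rz(yaw) Ry(pitch) Rx(roll)).
In Python, from plant import robot gives the robot as it stands. Calls block until the motion is done:
- robot.goto(position, orientation): joint-space move of the TCP to a pose.
- robot.move_straight(position, vel=0.15, attitude=None, contact_N=None): straight line of the TCP; attitude=None keeps the orientation; vel is the mean speed in m/s. With contact_N (N) it stops when the force on the tool has changed by that much, and returns True; else False.
- robot.move_joints(angles): joint-space move.
- robot.grip(opening, strength=None): opening from 0.0 (shut) to 1.0 (fully open); strength is the grip in N (None keeps the last); returns when the fingers have stopped.
- robot.sleep(seconds).
- robot.inverse_kinematics(position, orientation): joint angles nearest the present ones, or None.
- robot.sense(): the state.
- robot.grab_frame(name): name is "side" or "top"; returns a dict with "image" (400x640x3 uint8, red, green, blue), "range_z" (400x640 float32, m along the optical axis (not along the pixel's ray), 0 where there is no reading), "fx", "fy", "cx", "cy" (pixels), "dist_coeffs" ([k1, k2, p1, p2, k3] as OpenCV has them; the pictures are not rectified), "R" (3x3) and "t" (3): a world point X has camera coordinates R X + t. Camera axes: x right, y down, z forward; pixel columns grow to the right and rows downward; lengths in m; the calibration is good to about 2 mm. A picture is of the moment at which its call begins.
A pose or a line that the arm cannot do raises robot.IKError and nothing moves.
- robot.close_job(): hands the job in, once; it reports no verdict.
The state is a dict: "t": time; "joint_pos": joint angles; "joint_velocities": joint speeds; "effort": joint torques, N m; "tcp_pos": TCP position; "tcp_rot": TCP orientation; "wrist_force": force on the tool from outside, world axes, zero at the start; "torque": the same for the moment, N m; "opening": opening from 0.0 (shut) to 1.0 (fully open).
Only numpy, scipy, OpenCV 4.12 (cv2) and the standard library are available. Lean on these libraries where they do the work, as an engineer would, in place of code of your own. Each camera call takes 0.05 s, during which the arm holds its last target.

## Working session

There is one attempt and no reset: what is moved stays moved. The work goes in short steps, each a Python script; the robot and the scene stay as the last script left them, time stands still between calls to the robot, and variables do not carry over. Pictures are saved under pics/ and viewed, and the job is handed in when it is done.

```bash
ls; mkdir -p pics
cat > h.py <<'E'
import numpy as np, cv2
from plant import robot
def grab(n):
    f=robot.grab_frame(n); np.savez('last_%s.npz'%n,**{k:np.array(v) for k,v in f.items()}); return f
def load(n): 
    d=np.load('last_%s.npz'%n); return {k:d[k] for k in d.files}
def K(f): return np.array([[f['fx'],0,f['cx']],[0,f['fy'],f['cy']],[0,0,1]],float)
def ray(f,u,v):
    p=cv2.undistortPoints(np.array([[[u,v]]],float),K(f),np.array(f['dist_coeffs'],float)).ravel()
    R=np.array(f['R']);t=np.array(f['t']); return -R.T@t, R.T@np.array([p[0],p[1],1.])
def atz(f,u,v,z):
    o,d=ray(f,u,v); return o+d*(z-o[2])/d[2]
def atd(f,u,v):
    o,d=ray(f,u,v); z=float(f['range_z'][int(round(v)),int(round(u))]); return o+d*z
def proj(f,X):
    R=np.array(f['R'],float);r,_=cv2.Rodrigues(R)
    return cv2.projectPoints(np.array(X,float).reshape(-1,1,3),r,np.array(f['t'],float),K(f),np.array(f['dist_coeffs'],float))[0].reshape(-1,2)
def cloud(f):
    h,w=f['range_z'].shape; uu,vv=np.meshgrid(np.arange(w),np.arange(h))
    p=cv2.undistortPoints(np.stack([uu,vv],-1).reshape(-1,1,2).astype(float),K(f),np.array(f['dist_coeffs'],float)).reshape(h,w,2)
    Z=f['range_z'].astype(float); P=np.stack([p[...,0]*Z,p[...,1]*Z,Z],-1)
    W=(P-np.array(f['t']))@np.array(f['R']); W[Z==0]=np.nan; return W
def save(img,name,crop=None,s=1):
    if crop: u0,v0,u1,v1=crop; img=img[v0:v1,u0:u1]
    cv2.imwrite('pics/'+name,cv2.resize(img[...,::-1],None,fx=s,fy=s,interpolation=cv2.INTER_CUBIC))
E
python3 - <<'E'
from h import *
for n in('side','top'):
    f=grab(n); save(f['image'],n+'0.png'); print(n,f['fx'],f['dist_coeffs'],(-np.array(f['R']).T@np.array(f['t'])).round(3), np.array(f['R'])[2].round(2))
s=robot.sense(); print(s['t'],s['tcp_pos'],s['tcp_rot'],s['opening'],robot.nose_length)
E
```

```text
pics
side 513.2385341556231 [-0.1258432  0.         0.         0.         0.       ] [0.333 0.856 1.141] [ 0.16 -0.63 -0.76]
top 405.5706482338043 [-0.09366683  0.          0.          0.          0.        ] [ 0.414 -0.032  1.423] [ 0.11 -0.01 -0.99]
0.1 [ 0.29023465 -0.60887048  0.24135015] [ 3.14151908e+00  1.76413309e-03 -1.12596755e+00] 1.0050467104757086 0.011
```

View pics/side0.png

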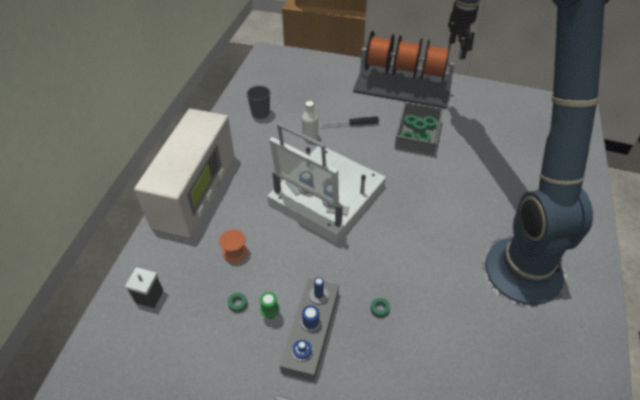

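View pics/top0.png

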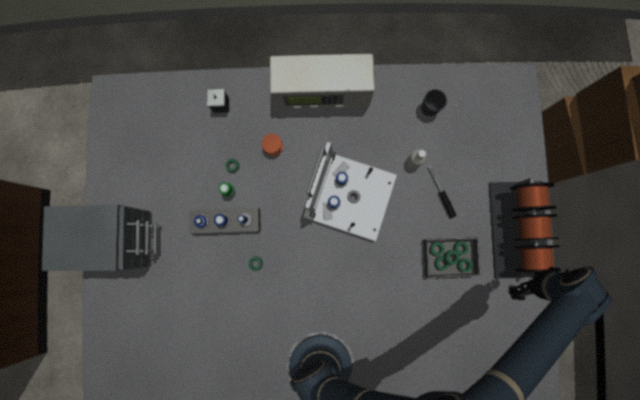

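Overview: the rack is at top ≈(225,221), the winder at (353,197) with its guard raised on the left (about (320,180)), and a green look-alike roller stands at (227,189). Next I'll take close crops.

Run:
```python
from h import *
f=load('top'); save(f['image'],'t_rack.png',(180,150,280,240),8); save(f['image'],'t_mach.png',(290,130,410,250),5)
f=load('side'); save(f['image'],'s_rack.png',(220,260,350,385),6); save(f['image'],'s_mach.png',(255,110,395,245),5)
```

```text
(no output)
```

View pics/t_rack.png

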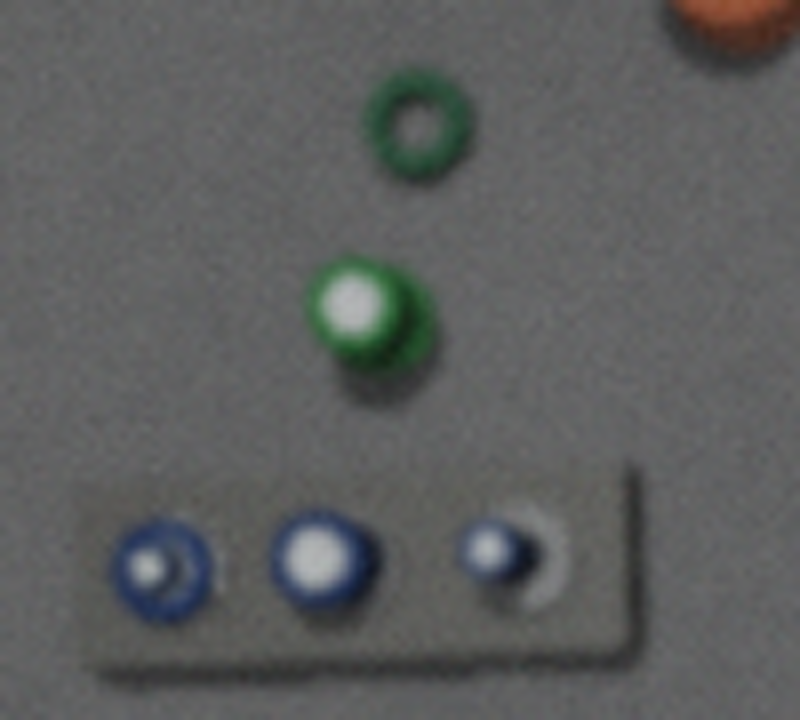

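View pics/s_rack.png

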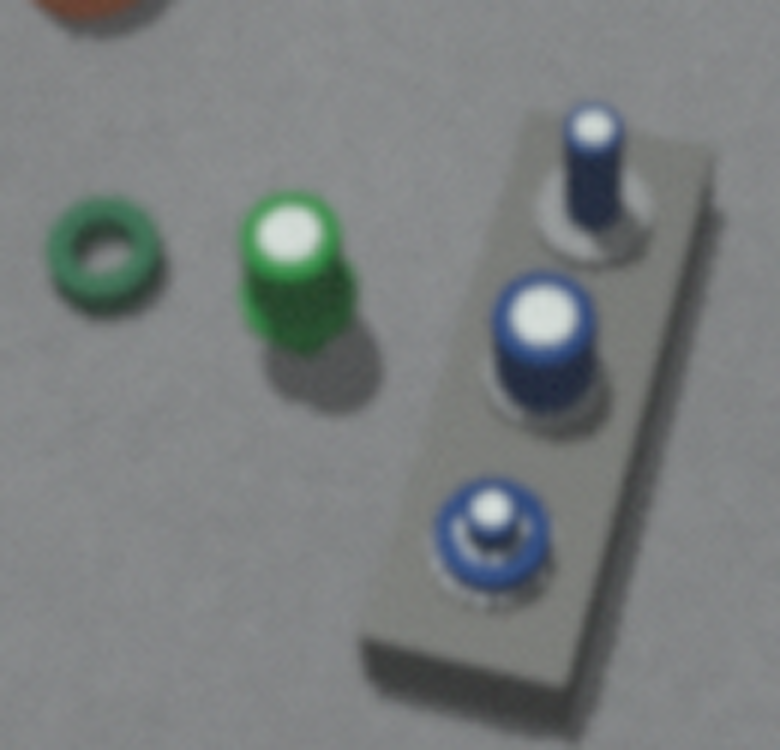

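View pics/t_mach.png

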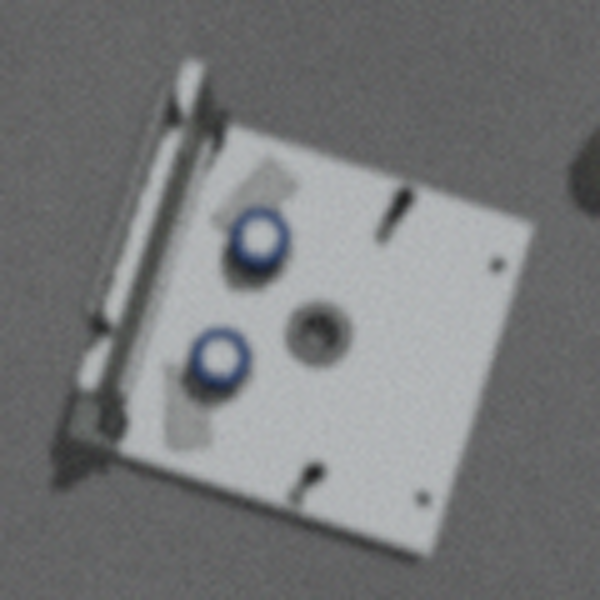

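View pics/s_mach.png

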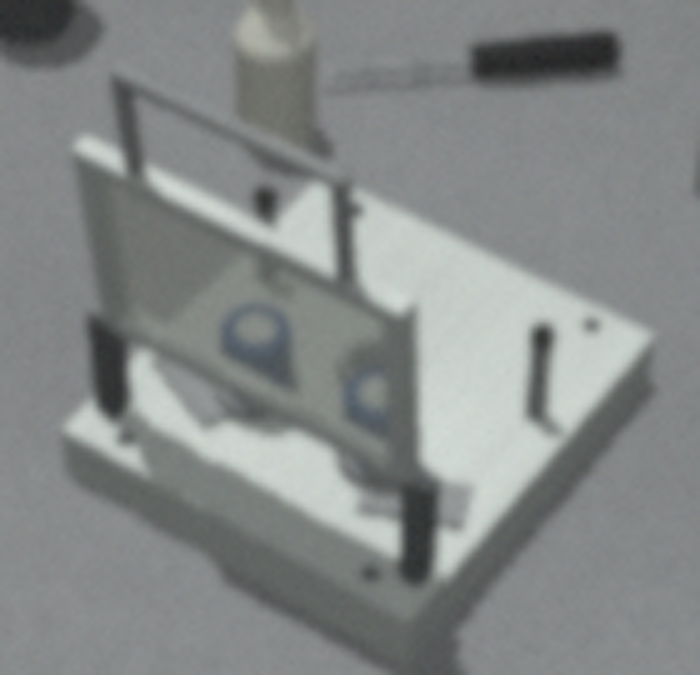

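Candidates, in top-image pixels: stepped roller (200,221), wide blue roller (220,220), slim roller (241,219), green look-alike (226,189), and the fixed winder rollers (342,178) and (334,202). The one to take is the wide blue roller in the rack's middle hole: plain full-width blue tread with a flat top. The crops confirm this.

Run:
```python
from h import *
T=load('top');S=load('side')
def px(x,y,u0,v0,s): return u0+(x+.5)/s-.5, v0+(y+.5)/s-.5
def p(name,f,uv,z): print(name,uv, atz(f,*uv,z).round(4), 'depth',atd(f,*uv).round(4))
p('wide T',T,px(318,559,180,150,8),.097)
p('wide S',S,px(545,322,220,260,6),.097)
p('slim T',T,px(488,551,180,150,8),.115); p('slim S',S,px(594,128,220,260,6),.115)
p('step T',T,px(162,570,180,150,8),.065); 
p('sock T',T,px(319,333,290,130,5),.046)
p('rolA T',T,px(259,240,290,130,5),.098); p('rolB T',T,px(220,358,290,130,5),.098)
p('post1 T',T,px(404,198,290,130,5),.109);p('post2 T',T,px(315,472,290,130,5),.109)
p('post1 S',S,px(265,193,255,110,5),.109);p('post2 S',S,px(541,332,255,110,5),.109)
for n,c in (('c1',(534,228)),('c2',(431,556)),('c3',(118,448)),('c4',(229,122))): p(n,T,px(*c,290,130,5),.04)
p('green T',T,px(355,310,180,150,8),.088); 
# handle ends in side
for q in ((122,85),(345,183),(235,135)): p('handle S',S,px(*q,255,110,5),.3)
```

```text
wide T (219.3125, 219.4375) [0.5022 0.3189 0.097 ] depth [0.5021 0.3185 0.0984]
wide S (310.4166666666667, 313.25) [0.5028 0.3202 0.097 ] depth [0.5027 0.3207 0.098 ]
slim T (240.5625, 218.4375) [0.5026 0.2445 0.115 ] depth [0.5027 0.2448 0.1134]
slim S (318.5833333333333, 280.9166666666667) [0.5051 0.2431 0.115 ] depth [0.5044 0.2454 0.1189]
step T (199.8125, 220.8125) [0.5012 0.3942 0.065 ] depth [0.5    0.3886 0.0827]
sock T (353.4, 196.2) [ 0.574  -0.1278  0.046 ] depth [ 0.5789 -0.1308  0.0035]
rolA T (341.4, 177.6) [ 0.6308 -0.0865  0.098 ] depth [ 0.6302 -0.0864  0.1017]
rolB T (333.6, 201.2) [ 0.553  -0.0586  0.098 ] depth [ 0.5528 -0.0586  0.1   ]
post1 T (370.4, 169.2) [ 0.6547 -0.1823  0.109 ] depth [ 0.6547 -0.1824  0.1089]
post2 T (352.6, 224.0) [ 0.4761 -0.1179  0.109 ] depth [ 0.476  -0.1178  0.1109]
post1 S (307.6, 148.2) [ 0.658  -0.1855  0.109 ] depth [ 0.6576 -0.1842  0.1104]
post2 S (362.8, 176.0) [ 0.4791 -0.1197  0.109 ] depth [ 0.4787 -0.1175  0.1113]
c1 (396.4, 175.2) [ 0.6441 -0.2798  0.04  ] depth [ 0.6444 -0.2801  0.0384]
c2 (375.8, 240.8) [ 0.4201 -0.1997  0.04  ] depth [ 0.4203 -0.2043  0.0016]
c3 (313.2, 219.2) [0.4991 0.0115 0.04  ] depth [0.4991 0.0114 0.0404]
c4 (335.4, 154.0) [ 0.7238 -0.0705  0.04  ] depth [ 0.7125 -0.0691  0.0907]
green T (223.9375, 188.3125) [0.6065 0.306  0.088 ] depth [0.6064 0.3058 0.0886]
handle S (279.0, 126.6) [ 0.688  -0.0482  0.3   ] depth [ 0.6785 -0.0241  0.3224]
handle S (323.6, 146.2) [ 0.563  -0.0096  0.3   ] depth [0.5564 0.0153 0.3241]
handle S (301.6, 136.6) [ 0.6234 -0.028   0.3   ] depth [ 0.6157 -0.0046  0.3222]
```

```bash
cat > geo.py <<'E'
import numpy as np
M=[(0,0),(58,-42),(58,42),(-24,-95),(-24,95),(12-130,-120),(12-130,120),(12+130,120),(12+130,-120)]
W=[(.574,-.1278),(.6308,-.0865),(.553,-.0586),(.6562,-.1837),(.4773,-.1185),(.6441,-.2798),(.4201,-.1997),(.4991,.0115),(.7238,-.0705)]
M=np.array(M)/1000;W=np.array(W)
w=np.array([2,2,2,2,2,1,1,1,1.]);w/=w.sum()
m0=w@M;w0=w@W;A=M-m0;B=W-w0
th=np.arctan2((w*(A[:,0]*B[:,1]-A[:,1]*B[:,0])).sum(),(w*(A*B).sum(1)).sum())
R=np.array([[np.cos(th),-np.sin(th)],[np.sin(th),np.cos(th)]]);t=w0-R@m0
def m2w(x,y): return R@np.array([x,y])+t
sock=m2w(0,0); hinge=m2w(.112,0)
def handle(a): # 3d
    p=m2w(.112-.210*np.cos(a),0); return np.array([p[0],p[1],.115+.210*np.sin(a)])
if __name__=='__main__':
    print('theta',th,'sock',sock,'hinge',hinge); print((M@R.T+t-W).round(4)*1000)
    from h import *
    f=load('side'); C=cloud(f); 
    for q in ((279,126.6),(323.6,146.2),(301.6,136.6)):
        o,d=ray(f,*q)
        # intersect with circle in plane via handle bar: scan a with y free
        n=np.append(R[:,0],0)
        best=None
        for a in np.linspace(1,1.95,400):
            h=handle(a); X=o+d*(n@(h-o))/(n@d)
            e=abs(X[2]-h[2]); 
            if best is None or e<best[0]: best=(e,a,X)
        print(best)
    # panel depth points
    n=np.append(R[:,0],0)
    rel=C-np.append(hinge,.115); x=rel[...,:2]@R[:,0]; y=rel[...,:2]@R[:,1]; z=rel[...,2]
    k=(abs(y)<.11)&(z>.05)&(z<.25)&(abs(x)<.12); print(k.sum(), np.median(np.arctan2(z[k],-x[k])))
    kh=k&(z>.185); print(kh.sum(),np.median(x[kh]),np.median(z[kh]),np.median(np.hypot(x[kh],z[kh])))
    for uv in ((240,50),):pass
    print(proj(f,[handle(a) for a in (1.3,1.4,1.5,1.6,1.7)]))
E
python3 geo.py
```

```text
theta 1.22178592785935 sock [ 0.57191271 -0.13297192] hinge [ 0.61021313 -0.02772423]
[[-2.1 -5.2]
 [ 0.4 -6.3]
 [-0.7 -5.5]
 [-3.2 -4.3]
 [-2.9 -4.5]
 [ 0.2 -5.1]
 [-1.3 -3.1]
 [ 8.6 30. ]
 [ 9.4 29.9]]
(np.float64(0.00016026664779622557), np.float64(1.7023809523809523), array([ 0.67811968, -0.02311512,  0.32334486]))
(np.float64(0.00020280494521818238), np.float64(1.6738095238095236), array([0.55651191, 0.014798  , 0.32368395]))
(np.float64(0.00019234162213094264), np.float64(1.6880952380952379), array([ 0.61527356, -0.00341271,  0.32336462]))
2022 1.7140915662136522
270 0.025162963429949125 0.21116627740635927 0.21256159630704338
[[320.24231757 119.872591  ]
 [315.34844269 122.87726294]
 [310.26078607 126.6895833 ]
 [305.04264306 131.28472775]
 [299.76352677 136.62201208]]
```

```bash
sed -i 's/^M=np.array(M)\/1000;W=np.array(W)/M=np.array(M[:7])\/1000;W=np.array(W[:7])/; s/w=np.array(\[2,2,2,2,2,1,1,1,1.\])/w=np.array([1.5,2,2,2,2,1,1.])/' geo.py; python3 geo.py
python3 - <<'E'
from h import *
from geo import *
f=load('side'); img=f['image'].copy()
u=proj(f,[list(m2w(.112+.13*0,y))+[.115] for y in (-.1,.1)]+[list(sock)+[.046]]+[list(m2w(x,y))+[.04] for x in(-.118,.142) for y in (-.12,.12)]+[list(m2w(.058,y))+[.098] for y in(-.042,.042)])
b=cv2.resize(img[110:245,255:395],None,fx=5,fy=5,interpolation=cv2.INTER_CUBIC)
for a in u: cv2.circle(b,(int((a[0]-255+.5)*5-.5),int((a[1]-110+.5)*5-.5)),3,(255,0,0),-1)
save(b,'s_fit.png')
E
```

```text
theta 1.2266659790357253 sock [ 0.57335111 -0.1279707 ] hinge [ 0.61113747 -0.02253735]
[[-0.6 -0.2]
 [ 1.7 -1. ]
 [ 0.4 -0.6]
 [-1.5  1.1]
 [-1.5 -0. ]
 [ 2.4  0.3]
 [ 0.5  1.1]]
(np.float64(0.00017771677626698956), np.float64(1.6785714285714284), array([ 0.67785998, -0.02245421,  0.32395927]))
(np.float64(0.0001649529215835832), np.float64(1.6523809523809523), array([0.55638788, 0.01526406, 0.32413655]))
(np.float64(0.0001341423311561063), np.float64(1.6666666666666665), array([ 0.61499512, -0.00256595,  0.32416981]))
2022 1.6659703253276676
270 0.019858720665525548 0.21116627740635927 0.21199219741744374
[[319.22220624 121.08942394]
 [314.33743702 124.13251971]
 [309.26009038 127.98534765]
 [304.05340255 132.62266959]
 [298.78682501 138.00329945]]
```

View pics/s_fit.png

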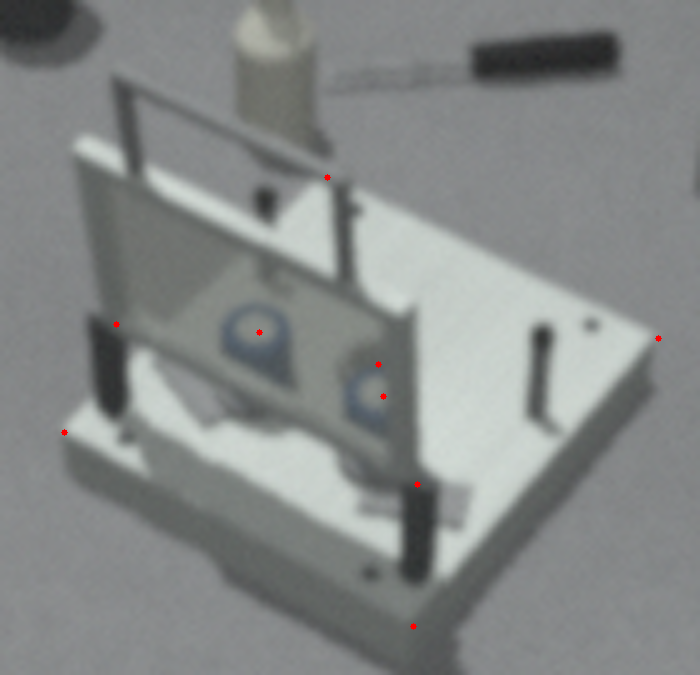

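Fit residuals are ≤2.4 mm, and the overlay lands on the deck corners, fixed rollers and hinge ends. The guard stands at ≈1.67 rad. I'll check reachability, then pick.

Run:
```python
from h import *
from geo import *
pi=np.pi
s=tuple(sock)
for nm,p,y in [('rackhi',(.5025,.3195,.5),0),('rack',(.5025,.3195,.069),0),('midhi',(.5,-.2,.5),-1.126),('sockhi',(*s,.45),-.344),('sock',(*s,.07),-.344),('h',handle(1.67),1.227),('h',handle(1.67)+[0,0,.1],-1.915),('h0',handle(0),1.227),('h0',handle(0),-1.915)]:
    q=robot.inverse_kinematics(list(p),[pi,0,y]); print(nm,np.round(p,3),y,None if q is None else np.round(q,2))
```

```text
rackhi [0.502 0.32  0.5  ] 0 [ 0.16  0.48 -1.29  1.25  0.46  1.73 -1.02]
rack [0.502 0.32  0.069] 0 [ 0.08  0.81 -1.05  1.84  0.83  1.01 -1.33]
midhi [ 0.5 -0.2  0.5] -1.126 [ 0.54  0.14 -0.27  1.41  0.04  1.59 -0.86]
sockhi [ 0.573 -0.128  0.45 ] -0.344 [ 0.51  0.25 -0.47  1.4   0.12  1.51 -0.3 ]
sock [ 0.573 -0.128  0.07 ] -0.344 [ 0.46  0.57 -0.42  1.88  0.32  0.76 -0.48]
h [ 0.618 -0.003  0.324] 1.227 [ 0.48  0.41 -0.76  1.54  0.29  1.31  0.92]
h [ 0.618 -0.003  0.424] -1.915 [ 0.21  0.31 -0.38  1.38  0.11  1.47 -2.07]
h0 [ 0.54  -0.22   0.115] 1.227 [ 0.77  0.54 -0.61  1.85  0.39  0.88  1.19]
h0 [ 0.54  -0.22   0.115] -1.915 [ 0.35  0.46 -0.05  1.88  0.03  0.8  -1.63]
```

Run:
```python
from h import *
pi=np.pi
robot.move_joints([1.097,.14,0,1.41,0,1.59,-.08]); print(robot.sense()['tcp_pos'])
robot.move_joints([-.56,.14,0,1.41,0,1.59,-.56]); s=robot.sense(); print(s['t'],s['tcp_pos'],s['tcp_rot'])
q=robot.inverse_kinematics([.5025,.3195,.069],[pi,0,0]); print(np.round(q,2))
robot.goto([.5025,.3195,.18],[pi,0,0])
s=robot.sense(); print(s['t'],s['tcp_pos'],s['tcp_rot'],s['joint_pos'])
for n in('top','side'):
    f=grab(n); 
    save(f['image'],n+'1.png',(160,140,300,260) if n=='top' else (220,200,360,385),5 if n=='top' else 3)
```

```text
[ 0.21118971 -0.50373082  0.49922632]
4.05 [0.4842497  0.25247708 0.50121405] [-3.14099416e+00 -1.58792161e-03 -2.06814179e-03]
[-0.61  0.54 -0.04  1.88  0.03  0.73 -0.66]
5.2917 [0.5036741  0.31984009 0.18143722] [-3.14002494e+00 -2.47886621e-03 -6.39252376e-04] [-0.60722028  0.39936346 -0.03833578  1.79279784  0.01864943  0.94685292
 -0.65403196]
```

View pics/side1.png

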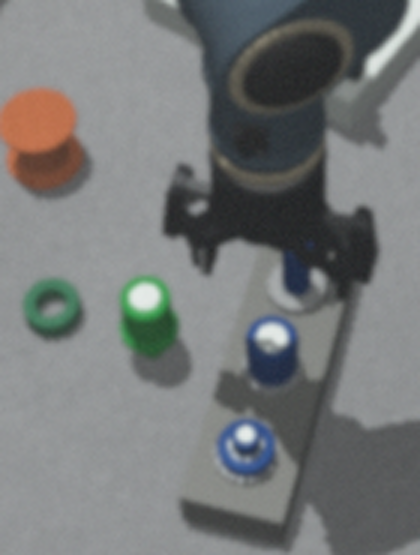

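The jaws straddle the row crosswise above the middle (wide) roller, at about (270,350) in the crop. Fingertips clear the neighbours. Descend and grip.

Run:
```python
from h import *
c=robot.move_straight([.5025,.3195,.069],vel=.08,contact_N=15)
s=robot.sense(); print(c,s['t'],s['tcp_pos'],s['wrist_force'])
robot.grip(0.0,60); s=robot.sense(); print(s['opening'],s['tcp_pos'],s['wrist_force'])
for n in('side','top'): f=grab(n); save(f['image'],n+'2.png',(220,200,360,385),3)
```

```text
False 6.925 [0.50287811 0.31974571 0.06957581] [0.67780761 0.44062037 0.32166434]
0.457382726814042 [0.50332674 0.3197774  0.06967655] [ 1.69186416 -0.79313139  3.68035471]
```

View pics/side2.png

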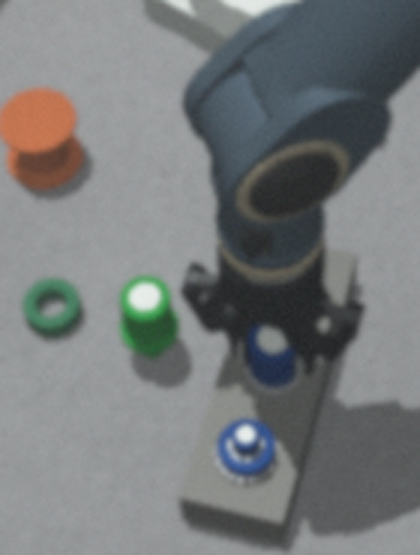

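Run:
```python
from h import *
from geo import *
pi=np.pi
w0=robot.sense()['wrist_force']
robot.move_straight([.5025,.3195,.25],vel=.12); robot.sleep(.2)
s=robot.sense(); print(s['t'],s['tcp_pos'],s['opening'],s['wrist_force'],s['wrist_force'][2]/9.81)
robot.move_straight([.5025,.3195,.46],vel=.25)
a=np.arctan2(sock[1],sock[0]); 
robot.move_joints([-a,.14,0,1.41,0,1.59,-.344-a+.0]); s=robot.sense(); print(s['t'],s['tcp_pos'],s['tcp_rot'])
robot.goto([*sock,.30],[pi,0,th-pi/2]); s=robot.sense(); print(s['t'],s['tcp_pos'],s['tcp_rot'],s['opening'])
for n in('side','top'): f=grab(n); save(f['image'],n+'3.png',(230,20,410,245) if n=='side' else (280,100,430,260),3.3)
```

```text
9.375 [0.50235064 0.3193985  0.24948639] 0.4517984518421229 [-0.10044047  0.44100395 -3.6926436 ] -0.37641626878193624
12.125 [ 0.52275345 -0.158089    0.50089371] [-3.14069881e+00 -1.07133626e-03 -3.41072527e-01]
12.975 [ 0.57439912 -0.12814062  0.30161523] [-3.14136359e+00 -2.96304794e-03 -3.43839553e-01] 0.4561094148349174
```

View pics/side3.png

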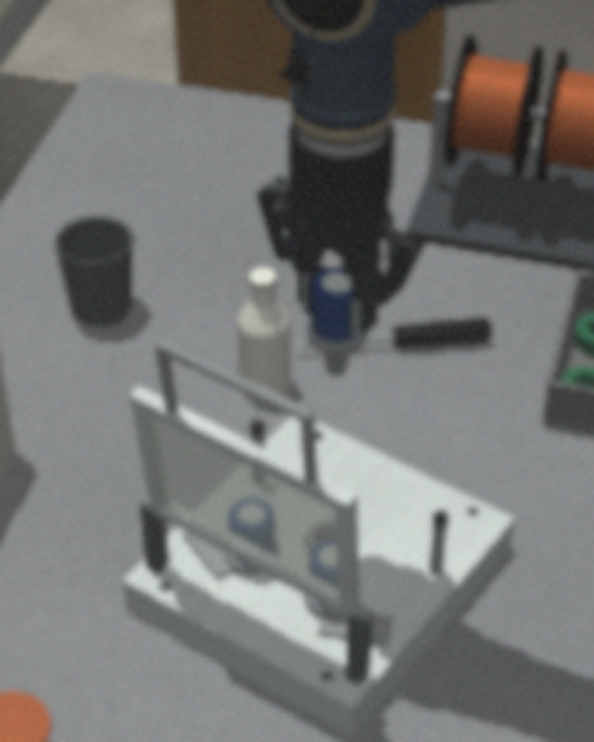

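View pics/top3.png

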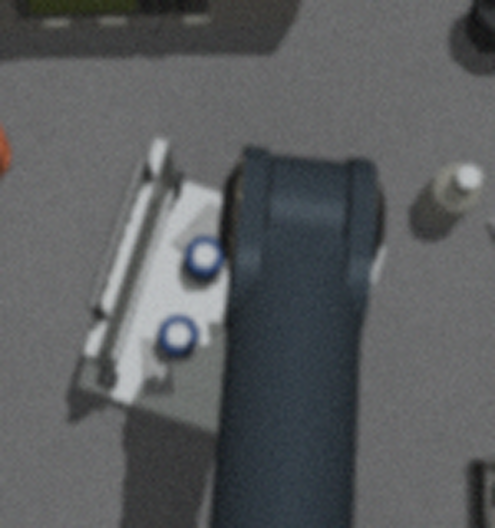

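The roller hangs upright, taper down, with the tread gripped at about (335,305) in the crop. The arm is clear of the guard. I'll enlarge this to check how the roller sits along the pads.

Run:
```python
from h import *
f=load('side'); save(f['image'],'s3z.png',(305,90,355,140),12)
print(proj(f,[[.5738,-.128,.3291],[.5738,-.128,.3291-.052],[.5738,-.128,.3291-.088]]))
```

```text
[[331.97763768 105.56723695]
 [331.60617885 121.50439525]
 [331.36044515 132.02174575]]
```

View pics/s3z.png

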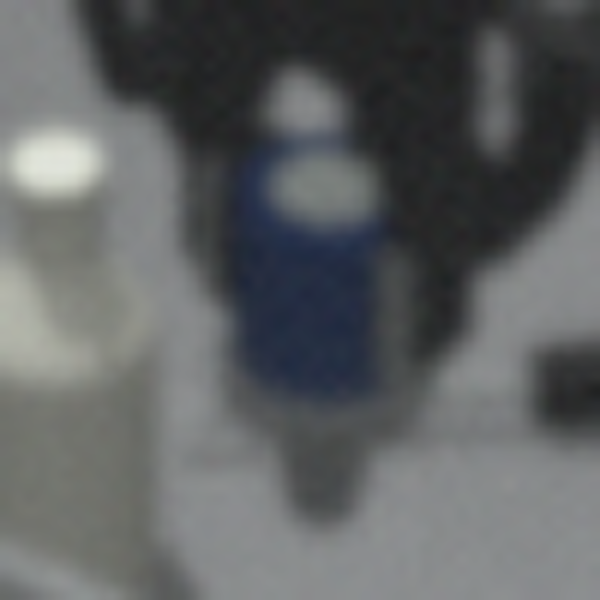

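Run:
```python
from h import *
from geo import *
robot.move_straight([*sock,.118],vel=.12); robot.sleep(.3)
s=robot.sense(); print(s['t'],s['tcp_pos'],s['tcp_rot'],s['wrist_force'])
c=robot.move_straight([*sock,.068],vel=.03,contact_N=8)
s=robot.sense(); print(c,s['t'],s['tcp_pos'],s['tcp_rot'],s['wrist_force'],s['torque'])
```

```text
15.0417 [ 0.57345613 -0.12798784  0.11828341] [-3.14152387e+00 -4.79698823e-04 -3.44086884e-01] [ 0.03722415 -0.29804202 -4.05411836]
True 16.525 [ 0.57576804 -0.12801038  0.07067581] [-3.14025847 -0.00496865 -0.34393532] [0.13681098 0.36661446 3.97218255] [ 0.05208615  0.24838503 -0.00623737]
```

Contact came at z = 0.0707 against 0.0705 expected when home. Release and look.

Run:
```python
from h import *
from geo import *
robot.grip(1.0); robot.sleep(.5)
s=robot.sense(); print(s['t'],s['tcp_pos'],s['opening'],s['wrist_force'])
p=s['tcp_pos']
robot.move_straight([p[0],p[1],.20],vel=.15); robot.sleep(.1)
f=grab('side'); save(f['image'],'side4.png',(255,80,395,245),4.2)
f=grab('top'); save(f['image'],'top4.png',(290,130,410,250),5)
print(robot.sense()['t'])
```

```text
17.55 [ 0.57658813 -0.12795072  0.07029052] 1.0018913414913264 [ 0.13654901 -0.0203033  -0.2214913 ]
18.7667
```

View pics/side4.png

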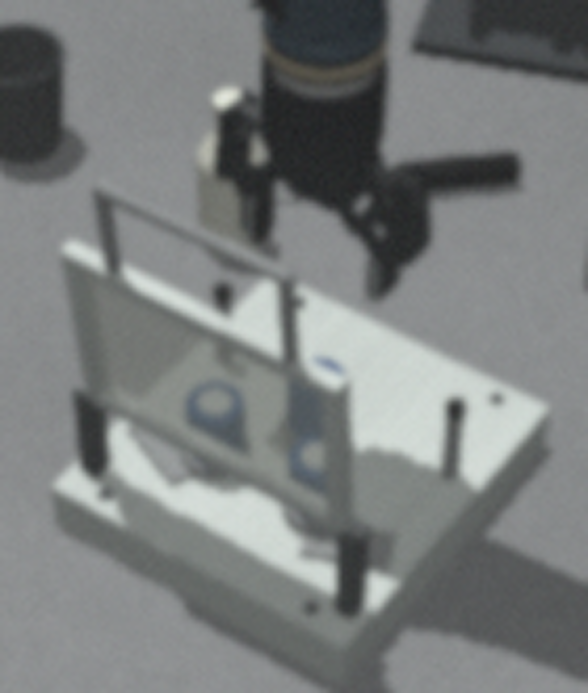

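View pics/top4.png

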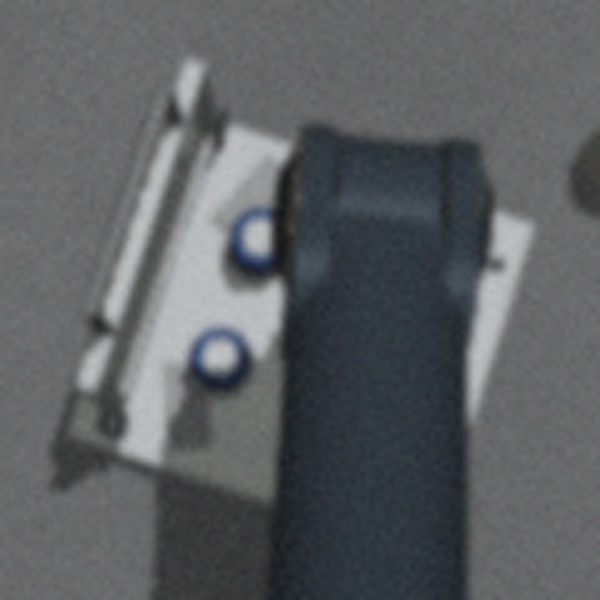

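The roller is in the socket, seen through the panel at crop (315,375). I'll move up over the handle to uncover it for the top camera and check its height.

Run:
```python
from h import *
from geo import *
pi=np.pi
p=robot.sense()['tcp_pos']
robot.move_straight([p[0],p[1],.46],vel=.3)
robot.grip(.5)
robot.goto([.615,-.0026,.46],[pi,0,th]); s=robot.sense(); print(s['t'],s['tcp_pos'],s['tcp_rot'],s['joint_pos'])
f=grab('side'); save(f['image'],'side5.png',(230,20,395,245),3.3)
f=grab('top'); save(f['image'],'top5.png',(290,130,410,250),5)
C=cloud(f); uv=proj(f,[[*sock,.098]])[0]; print(uv); u,v=uv.round().astype(int)
print(C[v-2:v+3,u-2:u+3,2].round(3))
```

```text
21.4583 [ 0.61498591 -0.00326426  0.4600087 ] [3.14145651e+00 4.16182444e-04 1.22483759e+00] [ 0.14671957  0.28525947 -0.28732917  1.32512255  0.08029768  1.54247773
  1.092962  ]
[354.49133323 194.53561323]
[[0.104 0.094 0.098 0.096 0.099]
 [0.099 0.099 0.097 0.099 0.103]
 [0.097 0.098 0.099 0.098 0.096]
 [0.096 0.098   nan 0.101 0.1  ]
 [0.095 0.099 0.101 0.096 0.102]]
```

View pics/top5.png

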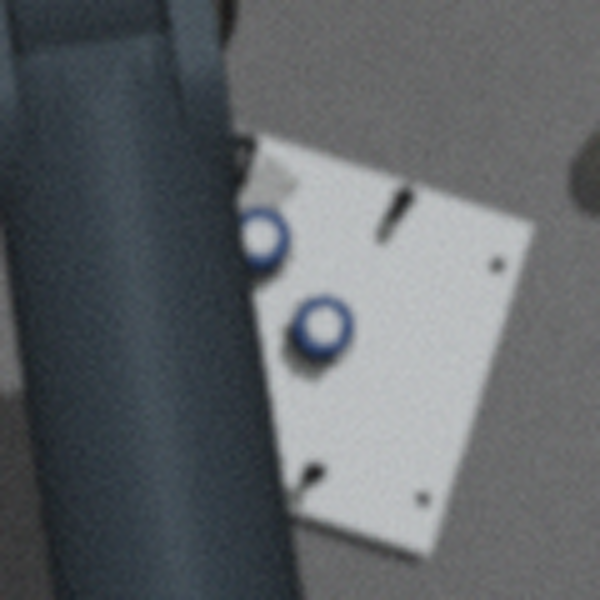

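View pics/side5.png

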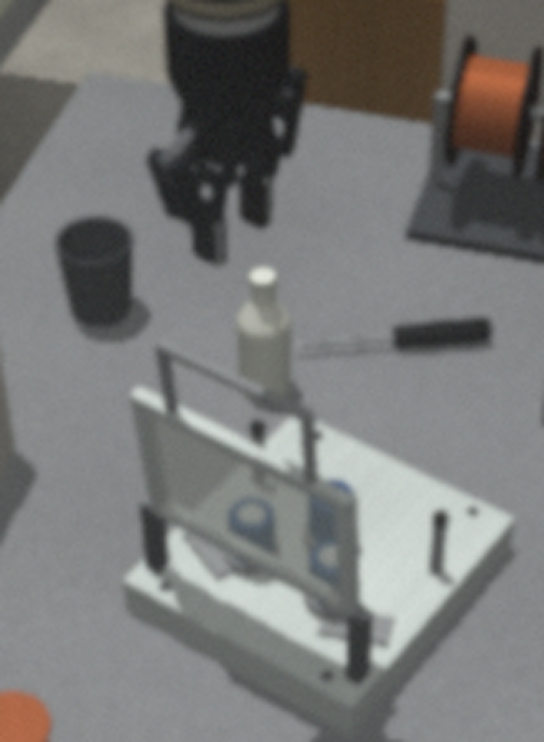

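The roller's top is at z≈0.098 (expected 0.098 when home) and lies within 0.7 px of the socket axis at crop (323,328), so it is upright and home. Now the handle.

Run:
```python
from h import *
from geo import *
h=handle(1.667); print(h)
c=robot.move_straight([h[0],h[1],.317],vel=.12,contact_N=6)
s=robot.sense(); print(c,s['t'],s['tcp_pos'],s['wrist_force'])
f=grab('side'); save(f['image'],'side6.png',(255,80,355,180),6)
```

```text
[ 0.61794293 -0.00354841  0.32402896]
False 22.9 [ 0.61838231 -0.00345187  0.31791742] [ 0.20880951 -0.3993667   0.12362094]
```

View pics/side6.png

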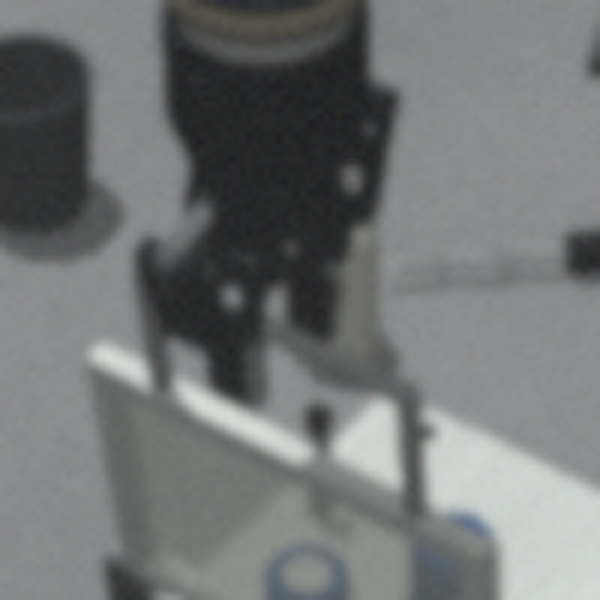

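The near finger is on the camera side of the bar at (235,370) and the far one is behind it at (300,310). The bar is straddled, so close gently.

Run:
```python
from h import *
from geo import *
robot.grip(0.0,25); s=robot.sense(); print(s['t'],s['tcp_pos'],s['opening'],s['wrist_force'])
f=grab('side'); save(f['image'],'side7.png',(255,80,355,180),6)
```

```text
23.3417 [ 0.61805454 -0.00360842  0.31741651] 0.10290775653846794 [0.06212297 0.18543511 0.85081861]
```

View pics/side7.png

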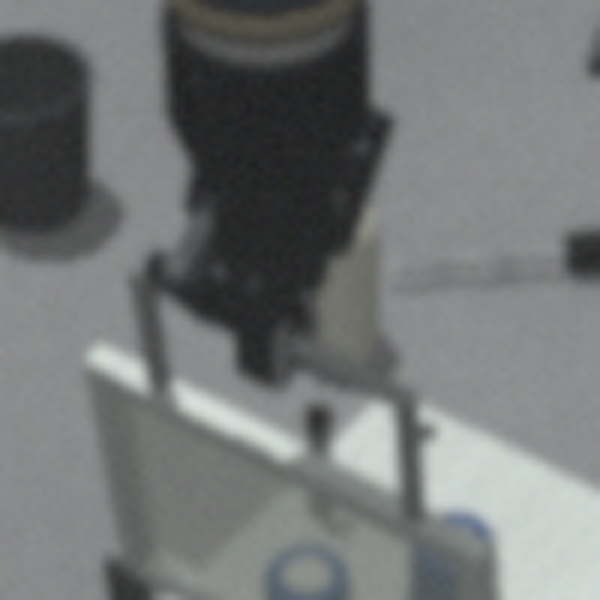

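Run:
```python
from h import *
from geo import *
off=np.array([0,0,-.0066])
for a in np.arange(1.56,1.0,-.11):
    robot.move_straight(list(handle(a)+off),vel=.08)
    s=robot.sense(); F=np.array(s['wrist_force']); print(round(a,2),round(s['t'],2),(np.array(s['tcp_pos'])-handle(a)-off).round(4),F.round(1),round(s['opening'],3))
    if np.linalg.norm(F)>20: print('STOP');break
f=grab('side'); save(f['image'],'side8.png',(255,80,395,245),4)
```

```text
1.56 23.82 [-0.0004 -0.0014  0.0002] [-0.6 -0.9  2.6] 0.102
1.45 24.27 [-0.0005 -0.0015 -0.    ] [-0.2 -0.8  2.9] 0.106
1.34 24.71 [-0.0005 -0.0013 -0.0005] [-0.6 -0.7  1.7] 0.099
1.23 25.15 [-0.0005 -0.0011 -0.0006] [-0.3 -1.6  1. ] 0.102
1.12 25.59 [-0.0005 -0.0008 -0.0008] [-0.3 -1.3  0.3] 0.104
1.01 26.03 [-0.0005 -0.0007 -0.0008] [ 0.4 -0.2 -1.4] 0.107
```

View pics/side8.png

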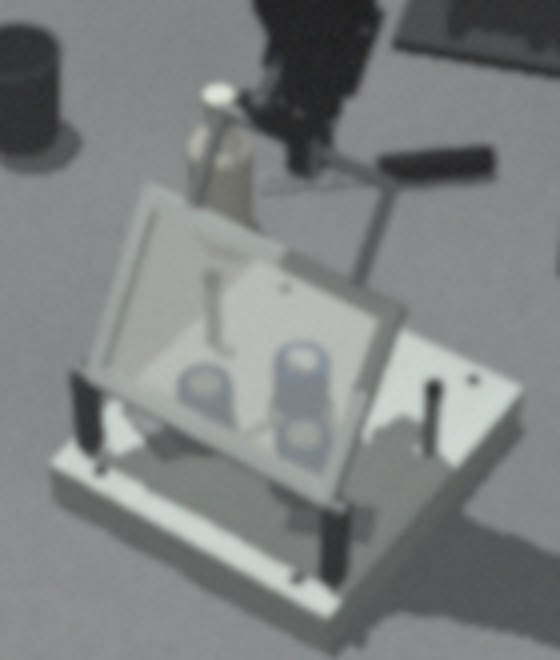

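The guard follows at about 1 rad with the bar between the fingertips (305,150) and forces under 3 N. Continue down and slow near the stops.

Run:
```python
from h import *
from geo import *
off=np.array([0,0,-.0066])
for a in (.9,.8,.7,.6,.5,.4,.3,.22,.15,.1):
    robot.move_straight(list(handle(a)+off),vel=.07 if a>.3 else .04)
    s=robot.sense(); F=np.array(s['wrist_force']); print(round(a,2),round(s['t'],2),(np.array(s['tcp_pos'])-handle(a)-off).round(4),F.round(1),round(s['opening'],3))
    if np.linalg.norm(F)>20: print('STOP');break
f=grab('side'); save(f['image'],'side9.png',(255,80,395,245),4)
```

```text
0.9 26.57 [-0.0004 -0.0006 -0.0007] [-0.2  0.9 -2. ] 0.106
0.8 27.02 [-0.0004 -0.0004 -0.0007] [-0.4  1.2 -2.1] 0.106
0.7 27.47 [-0.0002 -0.0003 -0.0006] [-1.3  1.4 -1.7] 0.108
0.6 27.92 [-0.0001 -0.0001 -0.0004] [-1.4  0.5 -3.4] 0.1
0.5 28.37 [-0.     -0.     -0.0002] [-1.7  1.5 -3.3] 0.101
0.4 28.82 [ 0.     -0.0001 -0.0003] [-1.3  1.8 -1.8] 0.108
0.3 29.49 [-0.     -0.0001 -0.0003] [-0.4  1.5 -3. ] 0.107
0.22 30.06 [ 0.0001 -0.     -0.0003] [-0.8  1.3 -2.9] 0.102
0.15 30.57 [ 0.0001  0.     -0.0004] [-0.1  1.4 -2.1] 0.104
0.1 30.98 [ 0.0001  0.0001 -0.0004] [-0.8  1.9 -2. ] 0.1
```

View pics/side9.png

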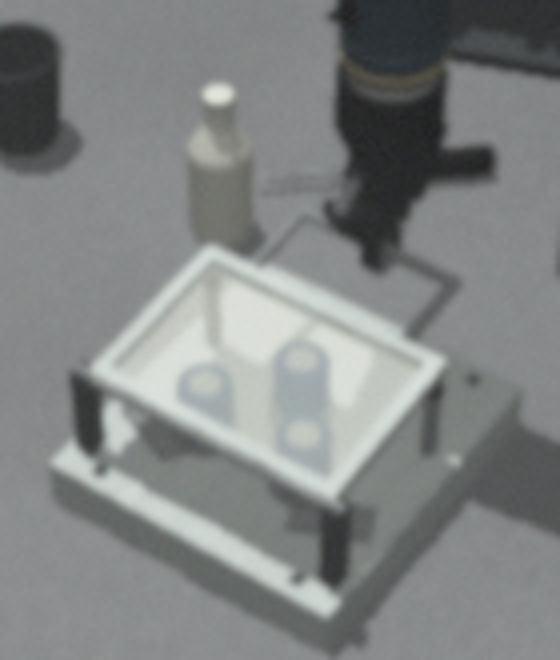

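Run:
```python
from h import *
from geo import *
off=np.array([0,0,-.0066])
for a,N in ((.05,5),(0.0,5),(-.03,5)):
    c=robot.move_straight(list(handle(a)+off),vel=.025,contact_N=N)
    s=robot.sense(); F=np.array(s['wrist_force']); print(c,round(a,2),round(s['t'],2),np.array(s['tcp_pos']).round(4),(np.array(s['tcp_pos'])-handle(a)-off).round(4),F.round(1),round(s['opening'],3))
    if c: break
```

```text
False 0.05 31.6 [ 0.5405 -0.2198  0.1186] [ 0.0001  0.0002 -0.0003] [-0.6  1.6 -2.2] 0.104
True 0.0 31.98 [ 0.5405 -0.2198  0.1109] [0.0002 0.0004 0.0025] [-0.3 -0.5  4.5] 0.105
```

Contact is at the expected height (2.5 mm high, within calibration). Release, retreat, and check.

Run:
```python
from h import *
from geo import *
robot.grip(.45); robot.sleep(.3)
p=robot.sense()['tcp_pos']
robot.move_straight([p[0],p[1],.25],vel=.12)
robot.move_straight([p[0]-.02,p[1]-.1,.42],vel=.25)
a=.9
robot.move_joints([a,.14,0,1.41,0,1.59,-.08]); robot.sleep(.3)
s=robot.sense(); print(s['t'],s['tcp_pos'],s['wrist_force'])
f=grab('side'); save(f['image'],'side10.png',(255,110,395,245),5); C=cloud(f)
h0=handle(0)
rel=C-np.append(hinge,.115); x=rel[...,:2]@R[:,0]; y=rel[...,:2]@R[:,1]; z=rel[...,2]
k=(abs(y)<.1)&(x>-.145)&(x<-.005)&(abs(z)<.03); print('guard z fit x->z',np.polyfit(x[k],z[k],1),k.sum())
f=grab('top'); save(f['image'],'top10.png'); save(f['image'],'top10z.png',(290,130,410,250),5)
C=cloud(f);rel=C-np.append(hinge,.115); x=rel[...,:2]@R[:,0]; y=rel[...,:2]@R[:,1]; z=rel[...,2]
k=(abs(y)<.1)&(x>-.145)&(x<-.005)&(abs(z)<.03); print('top fit',np.polyfit(x[k],z[k],1),k.sum())
```

```text
36.7667 [ 0.30578167 -0.45255639  0.50100875] [ 0.41356897 -0.37670196  0.66816122]
guard z fit x->z [0.00225595 0.00394367] 2693
top fit [-0.00539818  0.00219013] 2562
```

View pics/side10.png

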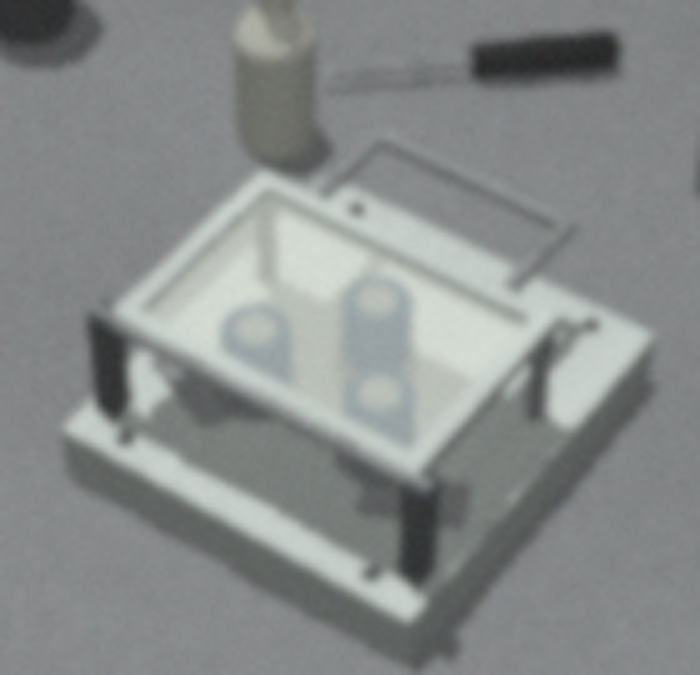

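View pics/top10.png

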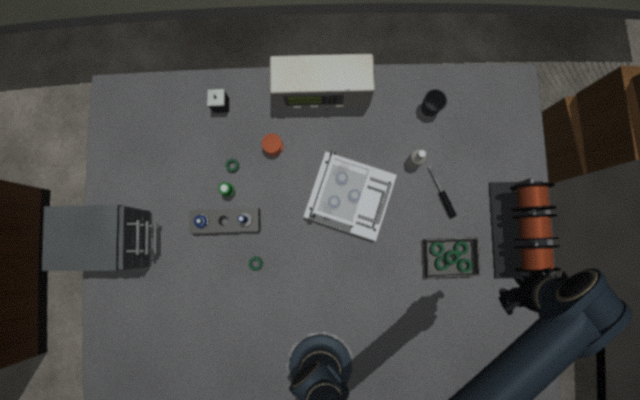

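View pics/top10z.png

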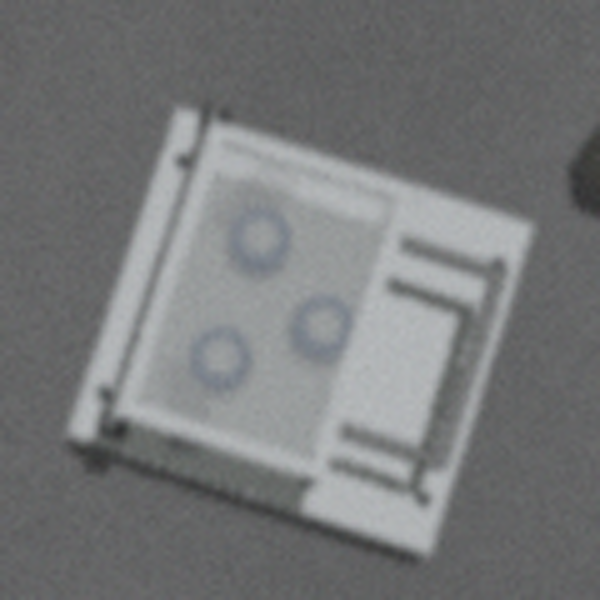

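Guard slope is within 0.006 rad of level in both cameras, so it is shut. The roller is still at crop (323,328) under the panel, and the bystanders and the other rollers are at their starting pixels. The arm is clear, so I'll hand in.

```bash
python3 -c "
from plant import robot
robot.close_job(); print(robot.sense()['t'])"
```

```text
the job is handed in; nothing more can be done
the job is handed in; nothing more can be done
```

The wide blue roller from the rack's middle hole is in the winder's socket and let go. The guard is down on its stop posts, lowered by the handle. I handed the job in at about 37 s, with no verdict reported.

- **Roller:** before I closed the guard, its top measured z ≈ 0.098 m, which is what fully home gives. It sat within about 0.7 px of the socket axis, and it was still there, seen through the panel, after closing.
- **Guard:** forces stayed under about 4 N on the way down. It met the posts at about 0.025 m/s, well below the slam limit. Afterwards both cameras put it within 0.006 rad of level.
- **Everything else:** the other rollers and bystanders looked unmoved in the last top picture, and the arm was well clear.
- **Small disagreements:**
  - Post contact came about 2.5 mm higher than I computed, close to the 2 mm calibration error.
  - The hand shifted about 2 mm sideways as the roller seated.
  - The weight from the wrist force reads about 0.38 kg, slightly above the stated 0.35 kg. The force reading wanders by a few tenths of a newton, so I don't think this means anything.

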